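Set up the chair-frame gluing jig

ROBOT

A 6-joint arm with a two-finger parallel gripper is mounted at the origin on the work surface. World frame = base frame: x ahead of the robot, y to its left, z up, the work surface at z = 0. Lengths are in m, angles in rad, forces in N, time in s.
With the tool pointing down it reaches from about 0.35 to 0.85 m from the base axis. Payload 8.1 kg.
Tool frame: the origin (TCP) lies on the centre line of the jaws, within the pads' length; the fingertips stand 17 mm ahead of it and the grasp point (between the pads) lies 2 mm behind it; z points along the fingers, y is the line along which they close (so a half turn about z gives the same grasp; the last joint's range is limited). The gripper opens to 93 mm and grips with 3 to 60 N. Pads are 15 mm wide; open, the fingers measure 128 mm over their backs; the gripper's body (75 mm by 188 mm) begins 65 mm behind the grasp point.
Start: joints at [-1.386, 0.13, 1.488, -0, 1.523, -0.085], TCP at [0.16, -0.578, 0.236] pointing down, gripper open.
Joint ranges: [-2.96, 2.96], [-0.89, 2.26], [0.02, 2.5], [-1.34, 4.48], [0, 2.73], [-2.66, 2.66]. Speed limits (rad/s): [2.39, 2.39, 2.79, 3.14, 3.14, 3.14].

INTERFACE

Orientations are given as a rotation vector (axis times angle).
In Python, from plant import robot, optics, close_job, models gives the robot as it stands.
- The arm moves only by the shell command python3 -m inch 'ROWS' [OPENING] [FORCE]. ROWS is a JSON object of lists of equal length, an entry for each row: "travel": the shift along the tool's x, y, z in m, a list of three; "spin": the turn about the tool's z in rad. In form: {"travel": [[x, y, z], ...], "spin": [spin, ...]}. A call has 1 to 10 rows; each row is the pose to reach, as a shift and turn from the pose commanded when the call began, along the tool's axes at that moment; what a row does not reach only later rows make up. A row lasts 1/12 s, in which the tool goes at most 41.7 mm and 7.16 degrees, less where a joint would pass 70% of its speed; a pose out of reach is approached as far as the arm can. A call with a gripper value outside its range is refused whole. OPENING is the closure, from 0 (fully open) to 1 (shut), set as the call begins (- or left out, the last holds). The fingers move at their own pace and stop on an object; FORCE is the grip in N (left out, the last holds). Time passes only in rows, so rows that repeat a pose let the fingers close. It gives the time, the measured TCP pose, the force, the opening and the grip force at its end, in the units of the state.
- robot.read_state(): the state, without advancing time (a new reading comes with each control period).
- optics.read_camera(name): name is "side" or "top" or "wrist"; returns (picture, depth): 400x640x3 uint8, red, green, blue; 400x640 float32, m along the optical axis (not along the pixel's ray), 0 where there is no reading.
- optics.camera_info(name): a dict with "camera_matrix" (3x3 intrinsics, pixels), "view" (4x4, takes a point from world to camera coordinates). Camera axes: x right, y down, z forward; pixel columns grow to the right and rows downward; lengths in m; the calibration is good to about 2 mm. A picture is of the moment at which its call begins: read the wrist's pose just before it. camera_info takes no time and is no camera call; for the wrist camera it gives the pose at the moment of the call.
- close_job(): hands the job in; it is judged then, once.
Trained networks look in the newest picture that a camera, given by its name, has taken for a name from the list of things; names that differ only in an ending like _2 or _b are one class to them, and where a whole thing is asked for, a point or a joint stands for the part that bears it (a point fixed in the world has none). Each returns a list of dicts, best first, with "p" (0 to 1); they miss things now and then, are a little off and sometimes report something else, mostly with a low value. They report only what shows in the picture. A call takes as long as a camera call. They do not tell look-alikes from the thing itself.
- models.look_for(camera, name): "centre" ([x, y, z] in m, in world coordinates, good to about 4 mm: the middle of the surface that is visible of it).
- models.masks_of(camera, name): "region" (400x640 bool, what is visible of it).
The state is a dict: "t": time; "q": joint angles; "dq": joint speeds; "joint_torque": joint torques, N m; "tool_pos": TCP position; "orientation": TCP orientation; "force": force on the tool from outside, world axes, zero at the start; "wrist_torque": the same for the moment, N m; "opening": finger opening in m; "gripper_force": force on a finger pad.
Only numpy, scipy, OpenCV 4.12 (cv2) and the standard library are available. Lean on these libraries where they do the work, as an engineer would, in place of code of your own. Each camera call takes 0.05 s, during which the arm holds its last target. There are 200 camera calls.

TASK

Set up the gluing jig for the next chair frame: take the stack of four coloured support blocks apart and lay each block flat on the bench pad of its own colour, centred and lined up with the pad, without tipping any block over on the way. Also slide the orange stop collar along its bar until its pointer is over the white stripe. Leave everything released and at rest.

Things in the scene. Friction and masses are not known exactly. Their poses are not given: they have to be found in the camera images.
- block_blue: blue plastic support block, a bar with a thin steel band round its foot and a dark strip on top, 116 mm long (its x axis) by 36 mm wide (y) by 28 mm high (z), about 0.03 to 0.15 kg; starts in the one stack, on the bench; stack centred and parallel to about 10 mm and 0.2 rad; origin: centre of its underside
- block_green: green plastic support block, a bar with a thin steel band round its foot and a dark strip on top, 94 mm long (its x axis) by 36 mm wide (y) by 28 mm high (z), about 0.03 to 0.15 kg; starts in the one stack, on the blue block; stack centred and parallel to about 10 mm and 0.2 rad; origin: centre of its underside
- block_yellow: yellow plastic support block, a bar with a thin steel band round its foot and a dark strip on top, 72 mm long (its x axis) by 36 mm wide (y) by 28 mm high (z), about 0.03 to 0.15 kg; starts in the one stack, on the green block; stack centred and parallel to about 10 mm and 0.2 rad; origin: centre of its underside
- block_red: red plastic support block, a bar with a thin steel band round its foot and a dark strip on top, 50 mm long (its x axis) by 36 mm wide (y) by 28 mm high (z), about 0.03 to 0.15 kg; starts in the one stack, on the yellow block; stack centred and parallel to about 10 mm and 0.2 rad; origin: centre of its underside
- pad_blue: blue-faced pad fixed flat to the bench, 140 mm long (x) by 60 mm wide (y) by 12 mm high, steel foot with a blue top face; origin: centre of its underside, on the bench, so its top face is 12 mm above the origin; the block's length belongs along the pad's length, either way round
- pad_green: green-faced pad fixed flat to the bench, 118 mm long (x) by 60 mm wide (y) by 12 mm high, steel foot with a green top face; origin: centre of its underside, on the bench, so its top face is 12 mm above the origin; the block's length belongs along the pad's length, either way round
- pad_yellow: yellow-faced pad fixed flat to the bench, 96 mm long (x) by 60 mm wide (y) by 12 mm high, steel foot with a yellow top face; origin: centre of its underside, on the bench, so its top face is 12 mm above the origin; the block's length belongs along the pad's length, either way round
- pad_red: red-faced pad fixed flat to the bench, 74 mm long (x) by 60 mm wide (y) by 12 mm high, steel foot with a red top face; origin: centre of its underside, on the bench, so its top face is 12 mm above the origin; the block's length belongs along the pad's length, either way round
- collar_grip (a point): orange stop collar on a level 16 mm steel bar; point: top centre of its grip fin (30 mm along bar, 16 across, 30 tall), 94 mm above the bench; x along the bar, z up. Orange 4 mm pointer blade sticks out both sides, straight below the point. Cannot turn, slides with 2 N friction, stays put. Bar axis 45 mm above bench; end posts 62 mm high, 270 mm apart, on a 300 x 100 x 10 mm fixed base
- stripe: white stripe across the gauge's dark base plate, under the bar: the mark for the collar's pointer. 16 mm wide (x, along the bar), 94 mm long (y), 2 mm thick; origin: centre of its underside, below the bar's axis, 10 mm above the bench. The collar starts 55 to 160 mm from it on its -x side
Not all that is in view belongs to the job. Of the things shaped like the block_yellow, the yellow one is meant.

How it is judged:
By the outcome, as a careful person would: the job done as asked, in the order asked, and still so for the second after the job is handed in, with the robot touching nothing.
It also fails if it takes over 109 s, if anything falls off the work surface, if the arm or the gripper's body presses on something with over 40 N, if the wrist force passes 120 N, or if a joint passes its speed limit or range.

## Working session

There is one attempt and no reset: what is moved stays moved. The work goes in short steps, Python scripts to look and compute and a shell command to move; the robot and the scene stay as the last step left them, time stands still between calls to the robot, and variables do not carry over. Pictures are saved under pics/ and viewed, at most 14 in all, crops included, and the job is handed in when it is done.

```bash
mkdir -p pics; ls; cat > look.py <<'E'
import cv2,numpy as np
from plant import robot,optics,models
def save(cam,fn):
    im,d=optics.read_camera(cam); cv2.imwrite('pics/'+fn+'.png',im[:,:,::-1]); return im,d
def cloud(cam,d):
    i=optics.camera_info(cam);K=np.array(i['camera_matrix']);V=np.linalg.inv(np.array(i['view']))
    v,u=np.mgrid[:d.shape[0],:d.shape[1]]
    P=np.stack([(u-K[0,2])/K[0,0]*d,(v-K[1,2])/K[1,1]*d,d],-1)
    return P@V[:3,:3].T+V[:3,3]
E
python3 - <<'E'
from look import *
s=robot.read_state();print(s)
for c in('top','side'):
    im,d=save(c,c+'0');P=cloud(c,d)
    np.savez(c+'0.npz',im=im,d=d,P=P)
    for n in('block_blue','block_green','block_yellow','block_red','pad_blue','pad_green','pad_yellow','pad_red','collar_grip','stripe'):
        try: print(c,n,[(np.round(r['centre'],3).tolist(),round(r['p'],2)) for r in models.look_for(c,n)][:3])
        except Exception as e: print(c,n,e)
E
```

```text
pics
{'t': 0.0, 'q': array([-1.38641128e+00,  1.31146137e-01,  1.48928910e+00,  6.70604491e-06,
        1.52299591e+00, -8.53841867e-02]), 'dq': array([-9.96841562e-04,  9.73764199e-05,  2.71305756e-04,  3.02497712e-04,
        2.64050828e-04, -1.98718948e-04]), 'joint_torque': array([ 1.70545940e-03, -5.59827840e+01, -4.91761672e+01,  7.72053329e-02,
        3.49314837e-02, -1.42432259e-04]), 'tool_pos': array([ 0.15983856, -0.57775484,  0.23459101]), 'orientation': array([-3.11123728e+00, -4.22221249e-01,  1.32308117e-04]), 'force': array([ 0.62934668, -0.83454285,  0.40625041]), 'wrist_torque': array([-0.01718912, -0.06077614, -0.00019586]), 'gripper_force': 0.0, 'opening': 0.09325953610257076}
top block_blue [([0.477, -0.052, 0.027], 0.64)]
top block_green [([0.424, -0.034, 0.056], 0.73)]
top block_yellow [([0.478, 0.072, 0.022], 0.98)]
top block_red [([0.451, -0.049, 0.111], 0.63)]
top pad_blue [([0.655, 0.071, 0.01], 0.58)]
top pad_green [([0.429, 0.199, 0.014], 0.75)]
top pad_yellow [([0.56, 0.264, 0.013], 0.91)]
top pad_red [([0.671, -0.097, 0.011], 0.73)]
top collar_grip [([0.469, -0.276, 0.065], 0.65)]
top stripe [([0.57, -0.283, 0.014], 0.5)]
side block_blue [([0.464, -0.062, 0.016], 0.84)]
side block_green [([0.449, -0.064, 0.045], 0.76)]
side block_yellow [([0.456, -0.06, 0.078], 0.86), ([0.484, 0.068, 0.026], 0.85), ([0.449, -0.066, 0.046], 0.27)]
side block_red [([0.455, -0.057, 0.11], 0.88)]
side pad_blue [([0.664, 0.072, 0.008], 0.93)]
side pad_green [([0.425, 0.19, 0.013], 0.66)]
side pad_yellow [([0.559, 0.257, 0.012], 0.57)]
side pad_red [([0.668, -0.102, 0.007], 0.59)]
side collar_grip [([0.458, -0.294, 0.065], 0.63), ([0.464, -0.063, 0.017], 0.46)]
side stripe [([0.565, -0.31, 0.01], 0.73), ([0.465, -0.062, 0.015], 0.32)]
```

View pics/top0.png

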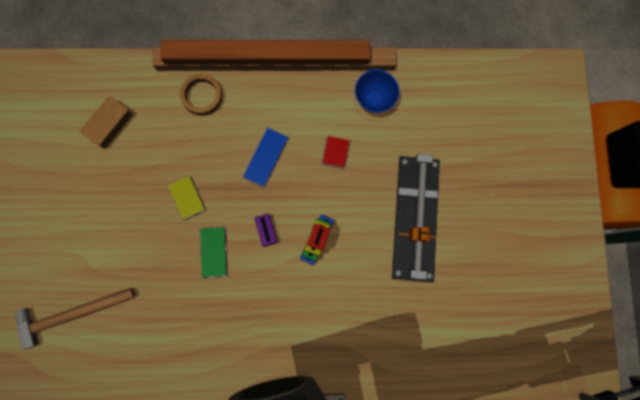

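View pics/side0.png

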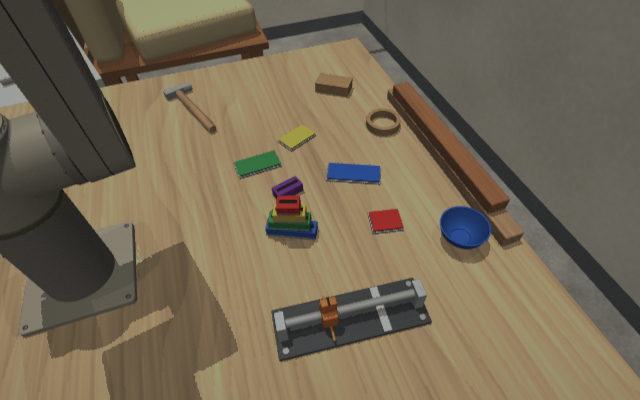

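Top view: stack at (318,240), purple decoy beside it at (266,230), collar at (420,234), stripe at (418,193); pads blue (266,157), red (336,152), yellow (186,197), green (213,252). Side view agrees: red on yellow, green, blue.

```bash
cat >> look.py <<'E'
HUE=dict(red=[(0,7),(172,180)],yellow=[(22,34)],green=[(40,85)],blue=[(100,125)],orange=[(6,18)])
def rect(cam,im,col,z,near,r=.1,smin=110,vmin=50,info=None,show=0,zd=None,cl=None):
    """min-area rectangle, on the plane z, of the coloured pixels within r of near"""
    i=info or optics.camera_info(cam);K=np.array(i['camera_matrix']);T=np.linalg.inv(np.array(i['view']))
    h=cv2.cvtColor(im,cv2.COLOR_RGB2HSV);m=np.zeros(h.shape[:2],np.uint8)
    for a,b in HUE[col]: m|=cv2.inRange(h,(a,smin,vmin),(b,255,255))
    if zd is not None: m[(cl[...,2]<zd[0])|(cl[...,2]>zd[1])]=0
    v,u=np.nonzero(m)
    D=np.stack([(u-K[0,2])/K[0,0],(v-K[1,2])/K[1,1],np.ones(len(u))],-1)@T[:3,:3].T
    X=T[:3,3]+D*((z-T[2,3])/D[:,2])[:,None]
    k=np.hypot(X[:,0]-near[0],X[:,1]-near[1])<r
    m2=np.zeros_like(m);m2[v[k],u[k]]=255
    n,l,st,_=cv2.connectedComponentsWithStats(m2)
    if n<2: return None
    keep=l[v,u]==1+np.argmax(st[1:,4]); Q=X[keep][:,:2]
    c,(w,hh),a=cv2.minAreaRect((Q*1000).astype(np.float32))
    if w<hh: w,hh,a=hh,w,a+90
    a=np.deg2rad((a+90)%180-90)
    return dict(c=np.round(np.array(c)/1000,4).tolist(),mean=np.round(Q.mean(0),4).tolist(),size=(round(w,1),round(hh,1)),yaw=round(float(a),3),n=int(keep.sum()))
E
python3 - <<'E'
from look import *
for c in('top','side'):
    f=np.load(c+'0.npz')
    for col,xy in dict(blue=(.66,.07),green=(.429,.196),yellow=(.56,.262),red=(.67,-.1)).items():
        print(c,col,rect(c,f['im'],col,.012,xy,.09))
    for col,z in dict(red=.112,yellow=.084,green=.056,blue=.028).items(): print(c,'blk',col,rect(c,f['im'],col,z,(.455,-.055),.08))
    for col,z in dict(orange=.094).items(): print(c,col,rect(c,f['im'],col,z,(.465,-.28),.05))
    i=optics.camera_info(c);print(np.linalg.inv(i['view'])[:3,3])
i=optics.camera_info('wrist');print(i);print(robot.read_state()['tool_pos'])
E
```

```text
top blue {'c': [0.6587, 0.074], 'mean': [0.6583, 0.0744], 'size': (134.2, 55.0), 'yaw': -0.446, 'n': 1238}
top green {'c': [0.4312, 0.1959], 'mean': [0.4307, 0.1961], 'size': (111.4, 56.6), 'yaw': 0.059, 'n': 1150}
top yellow {'c': [0.5601, 0.264], 'mean': [0.5604, 0.2628], 'size': (96.2, 64.4), 'yaw': 0.457, 'n': 1021}
top red {'c': [0.6698, -0.0965], 'mean': [0.6699, -0.0964], 'size': (71.0, 56.6), 'yaw': -0.209, 'n': 648}
top blk red {'c': [0.4549, -0.0495], 'mean': [0.4548, -0.0495], 'size': (48.9, 34.6), 'yaw': -0.332, 'n': 313}
top blk yellow {'c': [0.3893, -0.059], 'mean': [0.3911, -0.0598], 'size': (116.6, 26.8), 'yaw': -1.523, 'n': 421}
top blk green {'c': [0.4176, -0.0301], 'mean': [0.4174, -0.0306], 'size': (34.4, 13.3), 'yaw': 1.18, 'n': 77}
top blk blue {'c': [0.4091, -0.0246], 'mean': [0.409, -0.0249], 'size': (32.2, 7.2), 'yaw': 1.143, 'n': 46}
top orange {'c': [0.4599, -0.2805], 'mean': [0.4601, -0.2756], 'size': (97.9, 35.3), 'yaw': 1.56, 'n': 373}
[ 0.38036082 -0.02149545  1.09132178]
side blue {'c': [0.6608, 0.0721], 'mean': [0.6611, 0.0714], 'size': (134.2, 56.5),
[... 811 characters left out ...]
nge {'c': [0.4595, -0.3003], 'mean': [0.4596, -0.3021], 'size': (57.2, 31.8), 'yaw': 1.337, 'n': 484}
[ 0.36457294 -0.58790245  0.75146141]
{'camera_matrix': array([[316.20600618,   0.        , 322.13916477],
       [  0.        , 316.20600618, 199.88908307],
       [  0.        ,   0.        ,   1.        ]]), 'view': array([[ 2.66237694e-01, -9.63907370e-01, -2.67992499e-04,
        -5.99601033e-01],
       [-9.35342199e-01, -2.58414965e-01,  2.41571265e-01,
        -2.81716147e-02],
       [-2.32921576e-01, -6.40647117e-02, -9.70383044e-01,
         3.88737904e-01],
       [ 0.00000000e+00,  0.00000000e+00,  0.00000000e+00,
         1.00000000e+00]])}
[ 0.15992175 -0.57829738  0.2356312 ]
```

```bash
cat > to.py <<'E'
import sys,numpy as np
from scipy.spatial.transform import Rotation as R
from plant import robot
def pose():
    s=robot.read_state();M=R.from_rotvec(s['orientation']).as_matrix()
    return s,np.array(s['tool_pos']),M,np.arctan2(M[1,0],M[0,0])
def to(x,y,z,yaw,half=True):
    s,p,M,w=pose();d=(w-yaw)
    d=(d+np.pi/2)%np.pi-np.pi/2 if half else (d+np.pi)%(2*np.pi)-np.pi
    tr=M.T@(np.array([x,y,z])-p)
    print('t %.2f at %s yaw %.3f q6 %.2f tilt %.4f %.4f -> travel %s spin %.3f dist %.3f'%(s['t'],p.round(4),w,s['q'][5],M[0,2],M[1,2],tr.round(4),d,np.linalg.norm(tr)))
if __name__=='__main__': to(*map(float,sys.argv[1:5]))
E
python3 to.py .455 -.0495 .24 -.332
```

```text
t 1.10 at [ 0.1599 -0.5783  0.2356] yaw 0.270 q6 -0.09 tilt 0.0000 0.0000 -> travel [ 0.4253 -0.431  -0.0044] spin 0.602 dist 0.606
```

```bash
python3 -m inch '{"travel":[[0.02,-0.02,0],[0.045,-0.045,0],[0.07,-0.07,0],[0.1,-0.1,0],[0.13,-0.13,0],[0.16,-0.16,0],[0.19,-0.19,0],[0.22,-0.22,0],[0.25,-0.25,0],[0.28,-0.28,0]],"spin":[0.06,0.12,0.18,0.24,0.3,0.36,0.42,0.48,0.54,0.6]}' 0 15; python3 to.py .455 -.0495 .24 -.332
```

```text
t: 1.93
tool_pos: [0.3531, -0.2367, 0.236]
orientation: [3.097, -0.521, 0.001]
force: [1.1, -1.0, 0.2]
opening: 0.0932
gripper_force: 0.0
t 1.93 at [ 0.3531 -0.2367  0.236 ] yaw -0.334 q6 1.19 tilt 0.0008 -0.0006 -> travel [ 0.035  -0.2102 -0.0041] spin -0.002 dist 0.213
```

```bash
python3 -m inch '{"travel":[[0.006,-0.035,0],[0.012,-0.07,0],[0.018,-0.105,0],[0.024,-0.14,0],[0.03,-0.175,0],[0.033,-0.195,0],[0.034,-0.207,0],[0.034,-0.207,0]],"spin":[0,0,0,0,0,0,0,0]}'; python3 - <<'E'
from look import *
from to import *
to(.455,-.0495,.106,-.332)
i=optics.camera_info('wrist');im,d=save('wrist','w1');P=cloud('wrist',d);np.savez('w1.npz',im=im,d=d,P=P)
for col,z in dict(red=.112,yellow=.084,green=.056,blue=.028).items(): print(col,rect('wrist',im,col,z,(.455,-.0495),.09,info=i,zd=(z-.01,z+.01),cl=P))
E
```

```text
t: 2.6
tool_pos: [0.4525, -0.0514, 0.2357]
orientation: [-3.099, 0.511, -0.0]
force: [-0.5, -0.4, -0.5]
opening: 0.0927
gripper_force: 0.0
t 2.60 at [ 0.4525 -0.0514  0.2357] yaw -0.327 q6 1.67 tilt 0.0003 0.0007 -> travel [ 0.0017 -0.0025  0.1297] spin 0.005 dist 0.130
red {'c': [0.4589, -0.0491], 'mean': [0.4595, -0.049], 'size': (49.7, 34.6), 'yaw': -0.346, 'n': 1725}
yellow {'c': [0.4871, -0.0576], 'mean': [0.4871, -0.0573], 'size': (34.2, 12.2), 'yaw': 1.244, 'n': 381}
green {'c': [0.4952, -0.0619], 'mean': [0.4957, -0.0618], 'size': (34.3, 9.9), 'yaw': 1.161, 'n': 285}
blue {'c': [0.5033, -0.0693], 'mean': [0.5043, -0.0693], 'size': (34.9, 15.4), 'yaw': 1.036, 'n': 311}
```

View pics/w1.png

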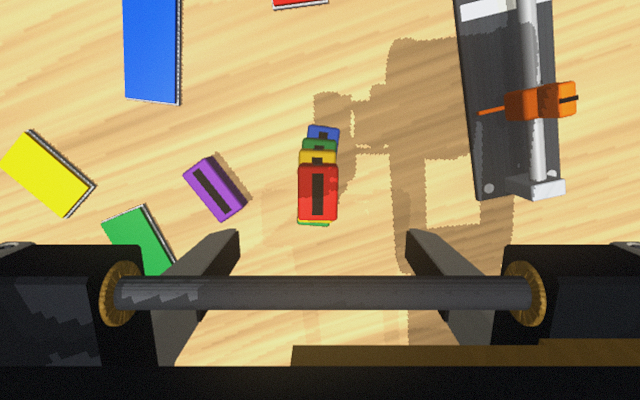

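Wrist picture: red block top at (318,193), strip along its length; yellow, green and blue show beyond it; decoy at (214,190).

```bash
python3 - <<'E'
from look import *
from to import *
i=optics.camera_info('wrist');im,d=optics.read_camera('wrist')
r=rect('wrist',im,'red',.112,(.455,-.0495),.09,info=i);print(r)
to(*r['c'],.106,r['yaw'])
E
```

```text
{'c': [0.4597, -0.0488], 'mean': [0.4599, -0.0491], 'size': (50.5, 34.7), 'yaw': -0.328, 'n': 1756}
t 2.70 at [ 0.4518 -0.0535  0.2357] yaw -0.329 q6 1.67 tilt -0.0001 -0.0003 -> travel [ 0.006  -0.0071  0.1296] spin -0.001 dist 0.130
```

```bash
python3 -m inch '{"travel":[[0.005,-0.006,0.02],[0.005,-0.006,0.05],[0.005,-0.006,0.08],[0.005,-0.006,0.105],[0.005,-0.006,0.122],[0.005,-0.006,0.13],[0.005,-0.006,0.13]],"spin":[0,0,0,0,0,0,0]}' 0 15; python3 to.py .458 -.049 .106 -.335;python3 -m inch '{"travel":[[0,0,0],[0,0,0],[0,0,0],[0,0,0],[0,0,0],[0,0,0]],"spin":[0,0,0,0,0,0]}' 1 15;  python3 to.py .458 -.049 .106 -.335
```

```text
t: 3.28
tool_pos: [0.4567, -0.0502, 0.1037]
orientation: [3.098, -0.519, -0.006]
force: [0.4, -0.5, -0.4]
opening: 0.093
gripper_force: 0.0
t 3.28 at [ 0.4567 -0.0502  0.1037] yaw -0.332 q6 1.68 tilt -0.0037 0.0006 -> travel [ 0.0008 -0.0016 -0.0023] spin 0.003 dist 0.003
t: 3.78
tool_pos: [0.4589, -0.0496, 0.1062]
orientation: [3.099, -0.516, 0.002]
force: [-1.6, 0.3, -0.3]
opening: 0.0576
gripper_force: 0.0
t 3.78 at [ 0.4589 -0.0496  0.1062] yaw -0.330 q6 1.68 tilt 0.0009 -0.0002 -> travel [-0.001  -0.0003  0.0002] spin 0.005 dist 0.001
```

```bash
python3 -m inch '{"travel":[[0,0,0],[0,0,0],[0,0,0],[0,0,0],[0,0,-0.005],[0,0,-0.02],[0,0,-0.045],[0,0,-0.07],[0,0,-0.09],[0,0,-0.094]],"spin":[0,0,0,0,0,0,0,0,0,0]}'; python3 to.py .594 -.08 .2 -.211
```

```text
t: 4.62
tool_pos: [0.4605, -0.05, 0.2041]
orientation: [3.099, -0.516, 0.01]
force: [0.3, 0.4, -0.4]
opening: 0.0364
gripper_force: 15.0
t 4.62 at [ 0.4605 -0.05    0.2041] yaw -0.330 q6 1.68 tilt 0.0061 -0.0014 -> travel [ 0.136  -0.0149  0.005 ] spin -0.119 dist 0.137
```

```bash
python3 -m inch '{"travel":[[0.02,-0.002,0],[0.055,-0.006,0],[0.09,-0.01,0],[0.115,-0.013,0],[0.132,-0.015,0],[0.136,-0.015,0],[0.136,-0.015,0]],"spin":[-0.02,-0.05,-0.08,-0.1,-0.119,-0.119,-0.119]}'; cat > pad.py <<'E'
import sys
from look import *
from to import *
col,x,y,z,fn=sys.argv[1],float(sys.argv[2]),float(sys.argv[3]),float(sys.argv[4]),sys.argv[5]
optics.read_camera('wrist')
i=optics.camera_info('wrist');im,d=save('wrist',fn)
P=cloud('wrist',d)
r=rect('wrist',im,col,.012,(x,y),.1,info=i,zd=(0,.022),cl=P);print(r)
to(*r['c'],z,r['yaw'])
E
python3 pad.py red .672 -.097 .034 w2
```

```text
t: 5.2
tool_pos: [0.592, -0.0796, 0.1982]
orientation: [-3.124, 0.332, 0.003]
force: [-0.0, 0.2, 0.0]
opening: 0.0358
gripper_force: 15.0
{'c': [0.6729, -0.0961], 'mean': [0.6739, -0.0962], 'size': (68.9, 55.4), 'yaw': -0.212, 'n': 3907}
t 5.30 at [ 0.591  -0.0792  0.1988] yaw -0.212 q6 1.56 tilt -0.0018 0.0004 -> travel [ 0.0839 -0.0007  0.1646] spin 0.000 dist 0.185
```

View pics/w2.png

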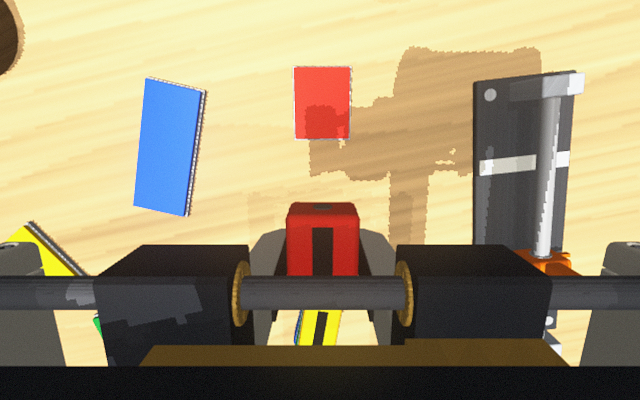

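Pad at (323,102); the block in hand shows its front face at rows 203–225, columns 287–358. I'll measure how the block sits in the tool frame.

```bash
cat > held.py <<'E'
import sys
from look import *
from to import *
col,L=sys.argv[1],float(sys.argv[2])
s,p,M,w=pose();im,d=optics.read_camera('wrist');P=(cloud('wrist',d)-p)@M
h=cv2.cvtColor(im,cv2.COLOR_RGB2HSV);m=np.zeros(d.shape,bool)
for a,b in HUE[col]: m|=cv2.inRange(h,(a,110,40),(b,255,255))>0
m&=(d>0)&(abs(P[...,1])<.03)&(abs(P[...,2])<.035)&(abs(P[...,0])<.09)
Q=P[m];print(len(Q),'tool x pct',np.percentile(Q[:,0],[50,90,95,99]).round(4),'y',np.percentile(Q[:,1],[1,99]).round(4),'z',np.percentile(Q[:,2],[1,50,99]).round(4))
F=Q[(Q[:,2]>0.0)]
if len(F)>50: print('front face x',np.median(F[:,0]).round(4),len(F),'centre offset',(np.median(F[:,0])-L/2).round(4),'slope(yaw)',np.polyfit(F[:,1],F[:,0],1)[0].round(3))
E
python3 held.py red .05
```

```text
4200 tool x pct [0.0127 0.0236 0.0237 0.024 ] y [-0.0178  0.0174] z [-0.0072 -0.0055  0.0148]
front face x 0.0237 442 centre offset -0.0013 slope(yaw) 0.005
```

```bash
python3 -m inch '{"travel":[[0.02,0,0],[0.05,-0.001,0.01],[0.075,-0.001,0.03],[0.085,-0.001,0.06],[0.085,-0.001,0.095],[0.085,-0.001,0.13],[0.085,-0.001,0.15],[0.085,-0.001,0.158],[0.085,-0.001,0.16],[0.085,-0.001,0.16]],"spin":[0,0,0,0,0,0,0,0,0,0]}'; python3 -m inch '{"travel":[[0,0,0.002],[0,0,0.004],[0,0,0.004]],"spin":[0,0,0]}'; python3 to.py .6729 -.0961 .034 -.212
```

```text
t: 6.18
tool_pos: [0.6754, -0.0963, 0.0406]
orientation: [3.124, -0.331, 0.001]
force: [0.4, 0.9, 0.0]
opening: 0.0356
gripper_force: 15.0
t: 6.43
tool_pos: [0.6764, -0.0965, 0.0374]
orientation: [3.124, -0.331, 0.004]
force: [-0.1, -0.5, -0.6]
opening: 0.0357
gripper_force: 15.0
t 6.43 at [ 0.6764 -0.0965  0.0374] yaw -0.211 q6 1.57 tilt 0.0027 -0.0006 -> travel [-0.0036  0.0003  0.0034] spin 0.001 dist 0.005
```

```bash
python3 -m inch '{"travel":[[0,0,0],[0,0,0]],"spin":[0,0]}'; python3 to.py .6742 -.0965 .0345 -.212
```

```text
t: 6.6
tool_pos: [0.6758, -0.0964, 0.0365]
orientation: [3.124, -0.331, 0.002]
force: [-0.1, 0.1, -0.4]
opening: 0.0357
gripper_force: 15.0
t 6.60 at [ 0.6758 -0.0964  0.0365] yaw -0.211 q6 1.57 tilt 0.0011 -0.0002 -> travel [-0.0015  0.0005  0.002 ] spin 0.001 dist 0.003
```

```bash
python3 -m inch '{"travel":[[-0.0015,0,0],[-0.0015,0,0.001],[-0.0015,0,0.002],[-0.0015,0,0.002]],"spin":[0,0,0,0]}'; python3 to.py .6742 -.0965 .0345 -.212; python3 -m inch '{"travel":[[0,0,0],[0,0,0],[0,0,0],[0,0,0],[0,0,-0.02],[0,0,-0.05],[0,0,-0.09],[0,0,-0.13],[0,0,-0.165],[0,0,-0.165]],"spin":[0,0,0,0,0,0,0,0,0,0]}' 0.35; python3 to.py .46 -.05 .2 -.34
```

```text
t: 6.93
tool_pos: [0.6739, -0.096, 0.0337]
orientation: [-3.124, 0.331, -0.0]
force: [1.6, -0.4, 0.2]
opening: 0.0359
gripper_force: 15.0
t 6.93 at [ 0.6739 -0.096   0.0337] yaw -0.211 q6 1.57 tilt 0.0002 0.0000 -> travel [ 0.0003  0.0004 -0.0008] spin 0.001 dist 0.001
t: 7.77
tool_pos: [0.6782, -0.0969, 0.2096]
orientation: [3.122, -0.331, 0.023]
force: [1.0, -0.7, 1.7]
opening: 0.0604
gripper_force: 0.0
t 7.77 at [ 0.6782 -0.0969  0.2096] yaw -0.211 q6 1.57 tilt 0.0142 -0.0031 -> travel [-2.233e-01 -1.000e-04  6.300e-03] spin 0.129 dist 0.223
```

```bash
cat > chk.py <<'E'
import sys
from look import *
from to import *
col,x,y=sys.argv[1],float(sys.argv[2]),float(sys.argv[3])
optics.read_camera('wrist');i=optics.camera_info('wrist');im,d=optics.read_camera('wrist');P=cloud('wrist',d)
b=rect('wrist',im,col,.040,(x,y),.1,info=i,zd=(.032,.05),cl=P);p=rect('wrist',im,col,.012,(x,y),.1,info=i,zd=(0,.02),cl=P)
print('block',b);print('pad',p)
E
python3 -m inch '{"travel":[[-0.015,0,0],[-0.045,0,0],[-0.075,0,0],[-0.088,0,0],[-0.088,0,0],[-0.088,0,0]],"spin":[0,0,0,0,0,0]}';python3 chk.py red .673 -.096; python3 to.py .46 -.05 .2 -.34
```

```text
t: 8.27
tool_pos: [0.5879, -0.0776, 0.1989]
orientation: [3.124, -0.331, 0.001]
force: [0.2, 0.2, 0.1]
opening: 0.0604
gripper_force: 0.0
block {'c': [0.6728, -0.0961], 'mean': [0.6733, -0.0961], 'size': (48.9, 34.9), 'yaw': -0.219, 'n': 1730}
pad {'c': [0.6729, -0.0961], 'mean': [0.6724, -0.0962], 'size': (67.8, 55.5), 'yaw': -0.212, 'n': 1748}
t 8.37 at [ 0.5887 -0.0778  0.1989] yaw -0.211 q6 1.56 tilt 0.0010 -0.0002 -> travel [-0.1317 -0.0002 -0.0012] spin 0.129 dist 0.132
```

```bash
cat > pick.py <<'E'
import sys
from look import *
from to import *
col,x,y,zt=sys.argv[1],*map(float,sys.argv[2:5])
optics.read_camera('wrist');i=optics.camera_info('wrist');im,d=optics.read_camera('wrist');P=cloud('wrist',d)
r=rect('wrist',im,col,zt,(x,y),.1,info=i,zd=(zt-.01,zt+.01),cl=P);print(r)
to(*r['c'],zt-.006,r['yaw'])
E
python3 -m inch '{"travel":[[-0.02,0,0],[-0.05,0,0],[-0.085,0,0],[-0.115,0,0],[-0.13,0,0],[-0.132,0,0],[-0.132,0,0]],"spin":[0.02,0.05,0.09,0.12,0.129,0.129,0.129]}' 0;python3 pick.py yellow .456 -.05 .084
```

```text
t: 8.95
tool_pos: [0.4595, -0.0501, 0.1992]
orientation: [3.096, -0.531, 0.002]
force: [0.3, 0.3, 0.6]
opening: 0.0928
gripper_force: 0.0
{'c': [0.4593, -0.0471], 'mean': [0.4607, -0.0474], 'size': (71.7, 34.8), 'yaw': -0.358, 'n': 2609}
t 9.05 at [ 0.4601 -0.0502  0.1991] yaw -0.340 q6 1.69 tilt 0.0012 -0.0003 -> travel [-0.002  -0.0027  0.1211] spin 0.018 dist 0.121
```

```bash
python3 -m inch '{"travel":[[-0.002,-0.003,0.02],[-0.002,-0.003,0.05],[-0.002,-0.003,0.08],[-0.002,-0.003,0.105],[-0.002,-0.003,0.118],[-0.002,-0.003,0.121],[-0.002,-0.003,0.121]],"spin":[0.018,0.018,0.018,0.018,0.018,0.018,0.018]}' 0.2; python3 -m inch '{"travel":[[0,0,0],[0,0,0],[0,0,0],[0,0,0],[0,0,0],[0,0,0],[0,0,0],[0,0,0]],"spin":[0,0,0,0,0,0,0,0]}' 1 15;  python3 to.py .459 -.047 .078 -.358;python3 -m inch '{"travel":[[0,0,-0.005],[0,0,-0.02],[0,0,-0.05],[0,0,-0.08],[0,0,-0.11],[0,0,-0.125],[0,0,-0.125]],"spin":[0,0,0,0,0,0,0]}';python3 to.py .488 .228 .2 .447
```

```text
t: 9.63
tool_pos: [0.4578, -0.0464, 0.0765]
orientation: [-3.091, 0.56, 0.004]
force: [0.8, -0.3, 0.6]
opening: 0.0738
gripper_force: 0.0
t: 10.3
tool_pos: [0.4581, -0.0464, 0.078]
orientation: [3.091, -0.56, 0.001]
force: [-0.0, -0.4, 2.9]
opening: 0.0361
gripper_force: 15.0
t 10.30 at [ 0.4581 -0.0464  0.078 ] yaw -0.358 q6 1.72 tilt 0.0006 -0.0002 -> travel [0.001  0.0002 0.    ] spin -0.000 dist 0.001
t: 10.88
tool_pos: [0.4602, -0.0469, 0.2074]
orientation: [3.091, -0.56, 0.012]
force: [0.5, -0.0, -0.8]
opening: 0.0359
gripper_force: 15.0
t 10.88 at [ 0.4602 -0.0469  0.2074] yaw -0.358 q6 1.72 tilt 0.0072 -0.0015 -> travel [-0.0704 -0.2671  0.0072] spin -0.805 dist 0.276
```

```bash
python3 -m inch '{"travel":[[-0.004,-0.015,0],[-0.012,-0.05,0],[-0.02,-0.085,0],[-0.03,-0.12,0],[-0.04,-0.155,0],[-0.05,-0.19,0],[-0.058,-0.225,0],[-0.065,-0.255,0],[-0.068,-0.266,0],[-0.068,-0.266,0]],"spin":[-0.05,-0.14,-0.24,-0.34,-0.44,-0.54,-0.64,-0.74,-0.8,-0.805]}';python3 pad.py yellow .561 .263 .034 w3;python3 held.py yellow .072
```

```text
t: 11.72
tool_pos: [0.4864, 0.2291, 0.2008]
orientation: [-3.061, -0.706, 0.004]
force: [0.0, -0.7, -1.1]
opening: 0.0361
gripper_force: 15.0
{'c': [0.5628, 0.2642], 'mean': [0.5639, 0.265], 'size': (90.8, 55.7), 'yaw': 0.444, 'n': 5061}
t 11.82 at [0.4866 0.2264 0.2011] yaw 0.447 q6 1.46 tilt -0.0023 -0.0012 -> travel [ 0.0855 -0.0012  0.1669] spin 0.003 dist 0.188
6411 tool x pct [0.015  0.0348 0.0359 0.0362] y [-0.0172  0.0178] z [-0.0068 -0.0052  0.0125]
front face x 0.036 342 centre offset -0.0 slope(yaw) 0.027
```

View pics/w3.png

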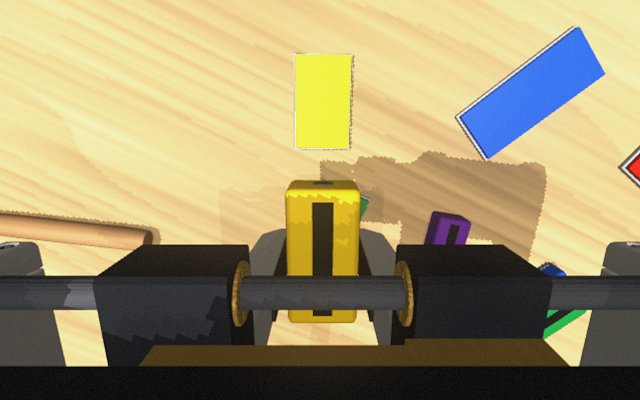

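Yellow pad at (323,101), whole; block held straight at (322,250).

```bash
python3 -m inch '{"travel":[[0.02,0,0],[0.05,-0.001,0.01],[0.075,-0.001,0.03],[0.0855,-0.001,0.06],[0.0855,-0.001,0.095],[0.0855,-0.001,0.13],[0.0855,-0.001,0.15],[0.0855,-0.001,0.158],[0.0855,-0.001,0.16],[0.0855,-0.001,0.16]],"spin":[0,0,0,0,0,0,0,0,0,0]}'; python3 -m inch '{"travel":[[0,0,0],[0,0,0]],"spin":[0,0]}'; python3 to.py .5628 .2642 .0345 .444
```

```text
t: 12.7
tool_pos: [0.5645, 0.2636, 0.0431]
orientation: [3.064, 0.693, 0.0]
force: [0.3, 0.0, -0.5]
opening: 0.0358
gripper_force: 15.0
t: 12.87
tool_pos: [0.5659, 0.2648, 0.0453]
orientation: [-3.063, -0.695, -0.006]
force: [-0.2, -0.3, -1.0]
opening: 0.036
gripper_force: 15.0
t 12.87 at [0.5659 0.2648 0.0453] yaw 0.446 q6 1.48 tilt 0.0039 0.0014 -> travel [-0.0031 -0.0008  0.0108] spin 0.002 dist 0.011
```

```bash
python3 -m inch '{"travel":[[-0.002,0,0.002],[-0.002,0,0.004],[-0.002,0,0.005],[-0.002,0,0.005],[-0.002,0,0.005]],"spin":[0,0,0,0,0]}'; python3 to.py .5628 .2642 .0345 .444
```

```text
t: 13.28
tool_pos: [0.5622, 0.2636, 0.0376]
orientation: [3.063, 0.696, -0.0]
force: [0.7, 0.6, -0.2]
opening: 0.0359
gripper_force: 15.0
t 13.28 at [0.5622 0.2636 0.0376] yaw 0.447 q6 1.48 tilt -0.0002 -0.0001 -> travel [ 0.0008 -0.0003  0.0031] spin 0.003 dist 0.003
```

```bash
python3 -m inch '{"travel":[[0.001,0,0.001],[0.001,0,0.002],[0.001,0,0.003],[0.001,0,0.0035],[0.001,0,0.0035],[0.001,0,0.0035]],"spin":[0,0,0,0,0,0]}'; python3 to.py .5628 .2642 .0345 .444; python3 -m inch '{"travel":[[0,0,0],[0,0,0],[0,0,0],[0,0,0],[0,0,-0.02],[0,0,-0.05],[0,0,-0.09],[0,0,-0.13],[0,0,-0.165],[0,0,-0.165]],"spin":[0,0,0,0,0,0,0,0,0,0]}' 0.35; python3 -m inch '{"travel":[[-0.015,0,0],[-0.045,0,0],[-0.075,0,0],[-0.088,0,0],[-0.088,0,0],[-0.088,0,0]],"spin":[0,0,0,0,0,0]}';python3 chk.py yellow .563 .264; python3 to.py .455 -.048 .18 -.41
```

```text
t: 13.78
tool_pos: [0.5632, 0.264, 0.0341]
orientation: [-3.063, -0.696, 0.0]
force: [0.3, -0.1, -0.7]
opening: 0.0357
gripper_force: 15.0
t 13.78 at [0.5632 0.264  0.0341] yaw 0.447 q6 1.48 tilt -0.0001 0.0000 -> travel [-0.0003 -0.0003 -0.0004] spin 0.003 dist 0.001
t: 14.62
tool_pos: [0.5674, 0.2655, 0.2094]
orientation: [-3.062, -0.696, -0.022]
force: [1.7, 0.7, 1.3]
opening: 0.0604
gripper_force: 0.0
t: 15.12
tool_pos: [0.484, 0.226, 0.1994]
orientation: [-3.063, -0.696, -0.002]
force: [0.4, 0.6, -0.1]
opening: 0.0602
gripper_force: 0.0
block {'c': [0.5633, 0.2639], 'mean': [0.5641, 0.2643], 'size': (70.8, 35.5), 'yaw': 0.446, 'n': 2733}
pad {'c': [0.5626, 0.2643], 'mean': [0.5604, 0.2645], 'size': (91.4, 55.6), 'yaw': 0.437, 'n': 2095}
t 15.22 at [0.4847 0.2263 0.1994] yaw 0.447 q6 1.46 tilt 0.0010 0.0005 -> travel [-0.1453  0.2346  0.0193] spin 0.857 dist 0.277
```

```bash
python3 -m inch '{"travel":[[-0.01,0.016,0],[-0.03,0.048,0],[-0.05,0.081,0],[-0.07,0.113,0],[-0.09,0.145,0],[-0.11,0.178,0],[-0.13,0.21,0],[-0.14,0.227,0],[-0.145,0.2345,0],[-0.145,0.2345,0]],"spin":[0.06,0.16,0.26,0.36,0.46,0.56,0.66,0.76,0.84,0.857]}' 0; python3 -m inch '{"travel":[[0,0,0]],"spin":[0]}';python3 pick.py green .456 -.05 .056
```

```text
t: 16.05
tool_pos: [0.4551, -0.0504, 0.1993]
orientation: [3.073, -0.651, 0.001]
force: [-0.2, 0.1, 0.7]
opening: 0.093
gripper_force: 0.0
t: 16.13
tool_pos: [0.4551, -0.0485, 0.1992]
orientation: [-3.075, 0.64, -0.0]
force: [0.7, 0.1, 0.7]
opening: 0.0931
gripper_force: 0.0
{'c': [0.4575, -0.0458], 'mean': [0.4591, -0.0466], 'size': (92.8, 34.8), 'yaw': -0.416, 'n': 2698}
t 16.23 at [ 0.4549 -0.0475  0.1991] yaw -0.407 q6 1.76 tilt -0.0001 0.0004 -> travel [ 0.0017 -0.0025  0.1491] spin 0.009 dist 0.149
```

```bash
python3 -m inch '{"travel":[[0.002,-0.0025,0.02],[0.002,-0.0025,0.055],[0.002,-0.0025,0.09],[0.002,-0.0025,0.12],[0.002,-0.0025,0.14],[0.002,-0.0025,0.149],[0.002,-0.0025,0.149]],"spin":[0.009,0.009,0.009,0.009,0.009,0.009,0.009]}' 0.2; python3 -m inch '{"travel":[[0,0,0],[0,0,0],[0,0,0],[0,0,0],[0,0,0],[0,0,0],[0,0,0],[0,0,0]],"spin":[0,0,0,0,0,0,0,0]}' 1 15;  python3 to.py .4575 -.0458 .05 -.416;python3 -m inch '{"travel":[[0,0,-0.005],[0,0,-0.02],[0,0,-0.05],[0,0,-0.085],[0,0,-0.12],[0,0,-0.145],[0,0,-0.15],[0,0,-0.15]],"spin":[0,0,0,0,0,0,0,0]}';python3 to.py .34 .19 .2 .062
```

```text
t: 16.82
tool_pos: [0.4555, -0.0453, 0.0478]
orientation: [-3.074, 0.649, 0.007]
force: [-0.2, -0.3, 0.5]
opening: 0.0742
gripper_force: 0.0
t: 17.48
tool_pos: [0.4576, -0.0468, 0.0507]
orientation: [-3.073, 0.654, -0.001]
force: [-1.5, -0.1, 4.3]
opening: 0.0358
gripper_force: 15.0
t 17.48 at [ 0.4576 -0.0468  0.0507] yaw -0.419 q6 1.78 tilt 0.0008 -0.0001 -> travel [-0.0005 -0.0008  0.0007] spin -0.003 dist 0.001
t: 18.15
tool_pos: [0.4586, -0.047, 0.2024]
orientation: [-3.073, 0.654, -0.007]
force: [-0.3, -0.1, -1.9]
opening: 0.036
gripper_force: 15.0
t 18.15 at [ 0.4586 -0.047   0.2024] yaw -0.419 q6 1.78 tilt 0.0043 -0.0009 -> travel [-0.2048 -0.1682  0.0017] spin -0.481 dist 0.265
```

```bash
python3 -m inch '{"travel":[[-0.012,-0.01,0],[-0.036,-0.03,0],[-0.06,-0.05,0],[-0.088,-0.072,0],[-0.116,-0.095,0],[-0.144,-0.118,0],[-0.172,-0.141,0],[-0.194,-0.16,0],[-0.204,-0.168,0],[-0.204,-0.168,0]],"spin":[-0.03,-0.08,-0.14,-0.2,-0.26,-0.32,-0.39,-0.45,-0.481,-0.481]}';python3 -m inch '{"travel":[[0,0,0]],"spin":[0]}';python3 pad.py green .432 .195 .034 w4;python3 held.py green .094
```

```text
t: 18.98
tool_pos: [0.3368, 0.1915, 0.1976]
orientation: [3.139, 0.105, -0.006]
force: [0.3, -0.2, -2.1]
opening: 0.0358
gripper_force: 15.0
t: 19.07
tool_pos: [0.3381, 0.1897, 0.1981]
orientation: [3.139, 0.099, -0.005]
force: [-0.2, 0.2, -2.0]
opening: 0.0357
gripper_force: 15.0
{'c': [0.4326, 0.1973], 'mean': [0.4349, 0.1975], 'size': (111.5, 54.9), 'yaw': 0.063, 'n': 6417}
t 19.17 at [0.339  0.189  0.1988] yaw 0.061 q6 1.89 tilt -0.0019 -0.0012 -> travel [ 0.0942 -0.0028  0.1646] spin -0.002 dist 0.190
7923 tool x pct [0.0151 0.0425 0.0448 0.0456] y [-0.0176  0.0171] z [-0.0061 -0.0046  0.0103]
front face x 0.0455 220 centre offset -0.0015 slope(yaw) 0.005
```

View pics/w4.png

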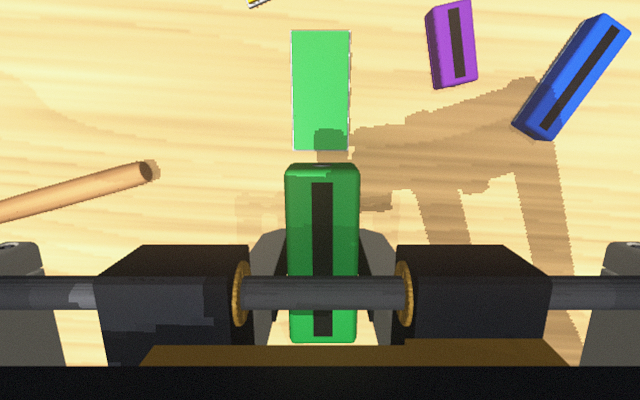

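```bash
python3 -m inch '{"travel":[[0.02,0,0],[0.055,-0.001,0.005],[0.085,-0.002,0.025],[0.0955,-0.0025,0.055],[0.0955,-0.0025,0.09],[0.0955,-0.0025,0.125],[0.0955,-0.0025,0.148],[0.0955,-0.0025,0.157],[0.0955,-0.0025,0.159],[0.0955,-0.0025,0.159]],"spin":[0,0,0,0,0,0,0,0,0,0]}'; python3 -m inch '{"travel":[[0,0,0],[0,0,0],[0,0,0],[0,0,0]],"spin":[0,0,0,0]}'; python3 to.py .4341 .1973 .035 .063
```

```text
t: 20.05
tool_pos: [0.4348, 0.1976, 0.0413]
orientation: [3.14, 0.095, -0.001]
force: [0.8, -0.5, -0.1]
opening: 0.0357
gripper_force: 15.0
t: 20.38
tool_pos: [0.4355, 0.1986, 0.0425]
orientation: [-3.139, -0.097, -0.004]
force: [-0.2, 0.0, -0.8]
opening: 0.0359
gripper_force: 15.0
t 20.38 at [0.4355 0.1986 0.0425] yaw 0.062 q6 1.83 tilt 0.0024 0.0008 -> travel [-0.0015  0.0012  0.0075] spin -0.001 dist 0.008
```

```bash
python3 -m inch '{"travel":[[-0.001,0.001,0.002],[-0.001,0.001,0.004],[-0.001,0.001,0.004],[-0.001,0.001,0.004],[-0.001,0.001,0.004]],"spin":[0,0,0,0,0]}'; python3 to.py .4341 .1973 .035 .063
```

```text
t: 20.8
tool_pos: [0.4334, 0.1971, 0.037]
orientation: [3.14, 0.097, -0.0]
force: [1.2, 0.1, -1.2]
opening: 0.036
gripper_force: 15.0
t 20.80 at [0.4334 0.1971 0.037 ] yaw 0.062 q6 1.83 tilt -0.0003 -0.0001 -> travel [ 0.0007 -0.0001  0.002 ] spin -0.001 dist 0.002
```

```bash
python3 -m inch '{"travel":[[0.0007,0,0.001],[0.0007,0,0.002],[0.0007,0,0.0025],[0.0007,0,0.0025],[0.0007,0,0.0025]],"spin":[0,0,0,0,0]}'; python3 to.py .4341 .1973 .035 .063; python3 -m inch '{"travel":[[0,0,0],[0,0,0],[0,0,0],[0,0,0],[0,0,-0.02],[0,0,-0.05],[0,0,-0.09],[0,0,-0.13],[0,0,-0.165],[0,0,-0.165]],"spin":[0,0,0,0,0,0,0,0,0,0]}' 0.35; python3 -m inch '{"travel":[[-0.015,0,0],[-0.045,0,0],[-0.075,0,0],[-0.088,0,0],[-0.088,0,0],[-0.088,0,0]],"spin":[0,0,0,0,0,0]}';python3 chk.py green .4326 .1973; python3 to.py .455 -.048 .18 -.33
```

```text
t: 21.22
tool_pos: [0.4343, 0.1972, 0.0347]
orientation: [-3.14, -0.097, -0.0]
force: [0.7, -0.7, 1.0]
opening: 0.0357
gripper_force: 15.0
t 21.22 at [0.4343 0.1972 0.0347] yaw 0.062 q6 1.83 tilt 0.0001 0.0000 -> travel [-0.0002 -0.0001 -0.0003] spin -0.001 dist 0.000
t: 22.05
tool_pos: [0.4382, 0.1985, 0.2084]
orientation: [-3.136, -0.097, -0.019]
force: [0.5, -0.6, 0.7]
opening: 0.0604
gripper_force: 0.0
t: 22.55
tool_pos: [0.3466, 0.1919, 0.1998]
orientation: [-3.14, -0.098, -0.002]
force: [0.8, 0.7, -0.4]
opening: 0.0601
gripper_force: 0.0
block {'c': [0.4326, 0.1972], 'mean': [0.4346, 0.1972], 'size': (92.4, 35.6), 'yaw': 0.062, 'n': 3049}
pad {'c': [0.4325, 0.1973], 'mean': [0.4321, 0.1978], 'size': (111.8, 54.9), 'yaw': 0.063, 'n': 2256}
t 22.65 at [0.3472 0.1918 0.1998] yaw 0.062 q6 1.88 tilt 0.0009 0.0002 -> travel [0.0928 0.246  0.0199] spin 0.392 dist 0.264
```

```bash
python3 -m inch '{"travel":[[0.006,0.016,0],[0.018,0.048,0],[0.03,0.08,0],[0.042,0.112,0],[0.055,0.145,0],[0.067,0.178,0],[0.08,0.212,0],[0.088,0.235,0],[0.093,0.246,0],[0.093,0.246,0]],"spin":[0.03,0.09,0.15,0.22,0.3,0.38,0.46,0.51,0.53,0.53]}' 0; python3 -m inch '{"travel":[[0,0,0],[0,0,0]],"spin":[0,0]}';python3 pick.py blue .456 -.05 .028
```

```text
t: 23.48
tool_pos: [0.4555, -0.0504, 0.1992]
orientation: [3.054, -0.735, -0.001]
force: [0.3, 0.5, -0.2]
opening: 0.0929
gripper_force: 0.0
t: 23.65
tool_pos: [0.4542, -0.0472, 0.1993]
orientation: [-3.056, 0.726, 0.002]
force: [0.4, 0.9, -0.5]
opening: 0.0929
gripper_force: 0.0
{'c': [0.4588, -0.0469], 'mean': [0.4607, -0.0482], 'size': (113.1, 34.2), 'yaw': -0.455, 'n': 2778}
t 23.75 at [ 0.4542 -0.0469  0.1995] yaw -0.466 q6 1.82 tilt -0.0002 0.0003 -> travel [ 0.0042 -0.002   0.1775] spin -0.011 dist 0.178
```

```bash
python3 -m inch '{"travel":[[0.004,-0.002,0.02],[0.004,-0.002,0.055],[0.004,-0.002,0.09],[0.004,-0.002,0.125],[0.004,-0.002,0.155],[0.004,-0.002,0.17],[0.004,-0.002,0.175],[0.004,-0.002,0.176]],"spin":[-0.011,-0.011,-0.011,-0.011,-0.011,-0.011,-0.011,-0.011]}' 0.2; python3 -m inch '{"travel":[[0,0,0],[0,0,0],[0,0,0],[0,0,0],[0,0,0],[0,0,0],[0,0,0],[0,0,0]],"spin":[0,0,0,0,0,0,0,0]}' 1 15;  python3 to.py .4588 -.0469 .022 -.455;python3 -m inch '{"travel":[[0,0,-0.005],[0,0,-0.02],[0,0,-0.05],[0,0,-0.085],[0,0,-0.12],[0,0,-0.155],[0,0,-0.175],[0,0,-0.18],[0,0,-0.18]],"spin":[0,0,0,0,0,0,0,0,0]}';python3 to.py .566 .118 .2 -.446
```

```text
t: 24.42
tool_pos: [0.4577, -0.047, 0.0226]
orientation: [-3.06, 0.709, 0.004]
force: [1.4, -1.7, -0.4]
opening: 0.0743
gripper_force: 0.0
t: 25.08
tool_pos: [0.4592, -0.0482, 0.0241]
orientation: [-3.06, 0.712, -0.001]
force: [-1.2, -0.2, 3.0]
opening: 0.0364
gripper_force: 15.0
t 25.08 at [ 0.4592 -0.0482  0.0241] yaw -0.457 q6 1.81 tilt 0.0006 -0.0001 -> travel [-0.0009 -0.0009  0.0021] spin -0.002 dist 0.002
t: 25.83
tool_pos: [0.4598, -0.0483, 0.2052]
orientation: [-3.06, 0.712, -0.005]
force: [-0.6, 0.0, -0.9]
opening: 0.0363
gripper_force: 15.0
t 25.83 at [ 0.4598 -0.0483  0.2052] yaw -0.457 q6 1.81 tilt 0.0032 -0.0007 -> travel [ 0.0218 -0.196   0.0054] spin -0.011 dist 0.197
```

```bash
python3 -m inch '{"travel":[[0.002,-0.015,0],[0.005,-0.045,0],[0.009,-0.08,0],[0.013,-0.115,0],[0.017,-0.15,0],[0.02,-0.18,0],[0.022,-0.193,0],[0.022,-0.196,0],[0.022,-0.196,0],[0.022,-0.196,0]],"spin":[-0.011,-0.011,-0.011,-0.011,-0.011,-0.011,-0.011,-0.011,-0.011,-0.011]}';python3 pad.py blue .66 .073 .036 w5;python3 held.py blue .116
```

```text
t: 26.67
tool_pos: [0.5639, 0.1174, 0.2015]
orientation: [3.062, -0.695, -0.005]
force: [-1.0, 0.3, -1.2]
opening: 0.0358
gripper_force: 15.0
{'c': [0.6643, 0.0738], 'mean': [0.6676, 0.0722], 'size': (127.1, 55.4), 'yaw': -0.446, 'n': 7401}
t 26.77 at [0.5643 0.117  0.2027] yaw -0.447 q6 2.13 tilt -0.0016 -0.0005 -> travel [ 0.109  -0.0045  0.1666] spin -0.001 dist 0.199
9041 tool x pct [0.02   0.0519 0.0545 0.0565] y [-0.0176  0.0172] z [-0.0048 -0.0034  0.0021]
front face x 0.0565 128 centre offset -0.0015 slope(yaw) 0.396
```

View pics/w5.png

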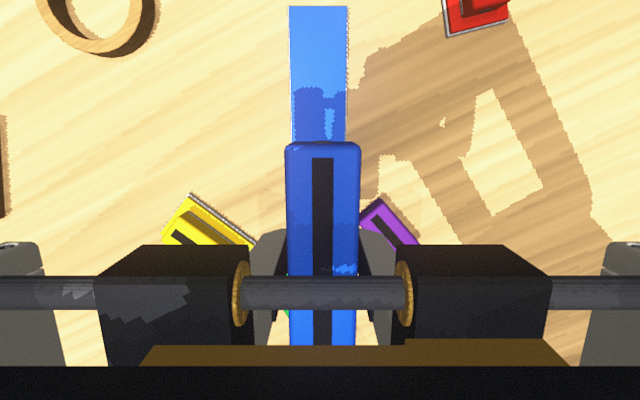

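The held block hides the near end of the blue pad (rows 6–142); backing off a little to see all of it.

```bash
python3 -m inch '{"travel":[[-0.01,0,0],[-0.025,0,0],[-0.03,0,0],[-0.03,0,0],[-0.03,0,0]],"spin":[0,0,0,0,0]}';python3 pad.py blue .66 .073 .036 w6;python3 held.py blue .116; python3 -c "
import cv2,numpy as np
im=cv2.imread('pics/w6.png');h=cv2.cvtColor(im,cv2.COLOR_BGR2HSV);print(im[60:140:8,318,::-1].tolist())"
```

```text
t: 27.23
tool_pos: [0.538, 0.131, 0.2041]
orientation: [-3.064, 0.695, -0.002]
force: [0.3, -0.2, -0.7]
opening: 0.0362
gripper_force: 15.0
{'c': [0.6508, 0.0803], 'mean': [0.653, 0.0792], 'size': (111.5, 55.4), 'yaw': -0.446, 'n': 6658}
t 27.33 at [0.5384 0.1308 0.2039] yaw -0.446 q6 2.16 tilt 0.0008 -0.0000 -> travel [ 0.123  -0.0029  0.168 ] spin -0.000 dist 0.208
8978 tool x pct [0.0196 0.0513 0.054  0.0561] y [-0.0175  0.0172] z [-0.0043 -0.0028  0.0005]
front face x 0.0563 122 centre offset -0.0017 slope(yaw) 0.704
[[92, 165, 252], [96, 165, 252], [94, 169, 252], [96, 168, 252], [72, 111, 216], [73, 107, 216], [71, 110, 216], [69, 107, 212], [180, 141, 105], [185, 149, 111]]
```

```bash
python3 to.py .6623 .0748 .0365 -.446
```

```text
t 27.38 at [0.5385 0.1308 0.2039] yaw -0.446 q6 2.16 tilt 0.0006 -0.0000 -> travel [ 0.1358 -0.0029  0.1674] spin -0.000 dist 0.216
```

```bash
python3 -m inch '{"travel":[[0.015,0,0],[0.045,-0.001,0],[0.08,-0.002,0.005],[0.115,-0.003,0.02],[0.133,-0.003,0.05],[0.136,-0.003,0.085],[0.136,-0.003,0.12],[0.136,-0.003,0.145],[0.136,-0.003,0.157],[0.136,-0.003,0.16]],"spin":[0,0,0,0,0,0,0,0,0,0]}'; python3 -m inch '{"travel":[[0,0,0],[0,0,0],[0,0,0],[0,0,0],[0,0,0],[0,0,0]],"spin":[0,0,0,0,0,0]}'; python3 to.py .6623 .0748 .0365 -.446
```

```text
t: 28.22
tool_pos: [0.6598, 0.0747, 0.0398]
orientation: [3.062, -0.695, -0.009]
force: [-1.2, 0.3, -0.8]
opening: 0.0358
gripper_force: 15.0
t: 28.72
tool_pos: [0.6627, 0.0751, 0.0449]
orientation: [-3.063, 0.695, -0.003]
force: [-0.4, 1.1, -1.4]
opening: 0.0359
gripper_force: 15.0
t 28.72 at [0.6627 0.0751 0.0449] yaw -0.446 q6 2.05 tilt 0.0018 0.0000 -> travel [-0.0003  0.0005  0.0084] spin -0.000 dist 0.008
```

```bash
python3 -m inch '{"travel":[[0,0.0005,0.002],[0,0.0005,0.004],[0,0.0005,0.006],[0,0.0005,0.006],[0,0.0005,0.006],[0,0.0005,0.006]],"spin":[0,0,0,0,0,0]}'; python3 to.py .6623 .0748 .0365 -.446
```

```text
t: 29.22
tool_pos: [0.6618, 0.0746, 0.0375]
orientation: [3.064, -0.695, -0.0]
force: [0.5, 0.5, -1.1]
opening: 0.0359
gripper_force: 15.0
t 29.22 at [0.6618 0.0746 0.0375] yaw -0.446 q6 2.05 tilt -0.0003 -0.0000 -> travel [ 0.0004 -0.0004  0.001 ] spin -0.000 dist 0.001
```

```bash
python3 -m inch '{"travel":[[0.0004,0,0.001],[0.0004,0,0.0015],[0.0004,0,0.0015],[0.0004,0,0.0015]],"spin":[0,0,0,0]}'; python3 to.py .6623 .0748 .036 -.446; python3 -m inch '{"travel":[[0,0,0],[0,0,0],[0,0,0],[0,0,0],[0,0,-0.02],[0,0,-0.05],[0,0,-0.09],[0,0,-0.13],[0,0,-0.165],[0,0,-0.165]],"spin":[0,0,0,0,0,0,0,0,0,0]}' 0.35; python3 -m inch '{"travel":[[-0.015,0,0],[-0.045,0,0],[-0.065,0,0],[-0.07,0,0],[-0.07,0,0],[-0.07,0,0]],"spin":[0,0,0,0,0,0]}';python3 chk.py blue .661 .0755; python3 to.py .46 -.28 .25 -.05
```

```text
t: 29.55
tool_pos: [0.6623, 0.0745, 0.0362]
orientation: [-3.064, 0.695, -0.0]
force: [-0.3, 0.6, -0.4]
opening: 0.0359
gripper_force: 15.0
t 29.55 at [0.6623 0.0745 0.0362] yaw -0.446 q6 2.05 tilt 0.0001 -0.0000 -> travel [-0.0001 -0.0003  0.0002] spin -0.000 dist 0.000
t: 30.38
tool_pos: [0.6666, 0.0747, 0.212]
orientation: [-3.06, 0.694, -0.022]
force: [1.7, -0.6, 1.5]
opening: 0.0605
gripper_force: 0.0
t: 30.88
tool_pos: [0.5996, 0.1045, 0.2014]
orientation: [-3.064, 0.695, -0.002]
force: [0.0, -0.0, 0.5]
opening: 0.0603
gripper_force: 0.0
block {'c': [0.6607, 0.075], 'mean': [0.6632, 0.0736], 'size': (113.9, 35.5), 'yaw': -0.447, 'n': 3567}
pad {'c': [0.6615, 0.0752], 'mean': [0.6657, 0.0744], 'size': (134.0, 55.4), 'yaw': -0.446, 'n': 2470}
t 30.98 at [0.5999 0.1041 0.2012] yaw -0.447 q6 2.11 tilt 0.0006 -0.0002 -> travel [ 0.0398  0.4069 -0.0488] spin -0.397 dist 0.412
```

```bash
python3 -m inch '{"travel":[[0.003,0.015,-0.01],[0.006,0.05,-0.02],[0.01,0.09,-0.03],[0.013,0.13,-0.04],[0.016,0.17,-0.045],[0.019,0.21,-0.045],[0.022,0.25,-0.045],[0.025,0.29,-0.045],[0.028,0.33,-0.045],[0.03,0.36,-0.045]],"spin":[-0.02,-0.06,-0.1,-0.14,-0.18,-0.22,-0.26,-0.3,-0.34,-0.367]}';python3 to.py .45 -.278 .24 -.08
```

```text
t: 31.82
tool_pos: [0.4697, -0.2366, 0.2464]
orientation: [3.138, -0.124, 0.0]
force: [-0.3, -0.4, -0.1]
opening: 0.0609
gripper_force: 0.0
t 31.82 at [ 0.4697 -0.2366  0.2464] yaw -0.079 q6 1.09 tilt 0.0001 -0.0011 -> travel [-0.0164  0.0428  0.0064] spin 0.001 dist 0.046
```

```bash
python3 -m inch '{"travel":[[-0.006,0.015,0],[-0.014,0.035,0],[-0.016,0.043,0],[-0.016,0.043,0],[-0.016,0.043,0]],"spin":[0,0,0,0,0]}'; python3 - <<'E'
from look import *
from to import *
optics.read_camera('wrist');i=optics.camera_info('wrist');im,d=save('wrist','w7');P=cloud('wrist',d)
np.savez('w7.npz',im=im,d=d,P=P)
h=cv2.cvtColor(im,cv2.COLOR_RGB2HSV);o=cv2.inRange(h,(4,130,60),(18,255,255))>0
near=np.hypot(P[...,0]-.46,P[...,1]+.28)<.1
def rr(m):
    Q=P[m][:,:2]*1000;print(len(Q),cv2.minAreaRect(Q.astype(np.float32)),'med z',np.median(P[m][:,2]))
rr(o&near&(P[...,2]>.088)&(P[...,2]<.1)); print('pointer');rr(o&near&(P[...,2]<.06)&(P[...,2]>.02))
g=(im.min(2)>150)&(h[...,1]<60)&(abs(P[...,2]-.012)<.006)&(np.hypot(P[...,0]-.567,P[...,1]+.285)<.07)
print('stripe');rr(g)
print(np.array(i['view']).round(3)[:3],pose()[1:])
E
```

```text
t: 32.23
tool_pos: [0.4517, -0.2749, 0.2461]
orientation: [-3.139, 0.126, -0.0]
force: [1.1, 0.0, 0.1]
opening: 0.0606
gripper_force: 0.0
443 ((464.7582702636719, -283.13299560546875), (15.518288612365723, 29.572336196899414), 85.48589324951172) med z 0.0926745851971093
pointer
143 ((460.7779235839844, -289.63262939453125), (68.78546905517578, 40.275875091552734), 60.15930938720703) med z 0.026064909954501836
stripe
1047 ((568.850341796875, -293.0338439941406), (94.50591278076172, 17.354354858398438), 83.69925689697266) med z 0.011017763548755444
[[-0.08  -0.997 -0.001 -0.237]
 [-0.967  0.077  0.242  0.427]
 [-0.241  0.02  -0.97   0.513]] (array([ 0.45202238, -0.27389737,  0.24608756]), array([[ 9.96917846e-01, -7.84525016e-02,  1.17056328e-04],
       [-7.84525483e-02, -9.96917738e-01,  4.70779460e-04],
       [ 7.97617032e-05, -4.78511813e-04, -9.99999882e-01]]), np.float64(-0.07853324896443532))
```

View pics/w7.png

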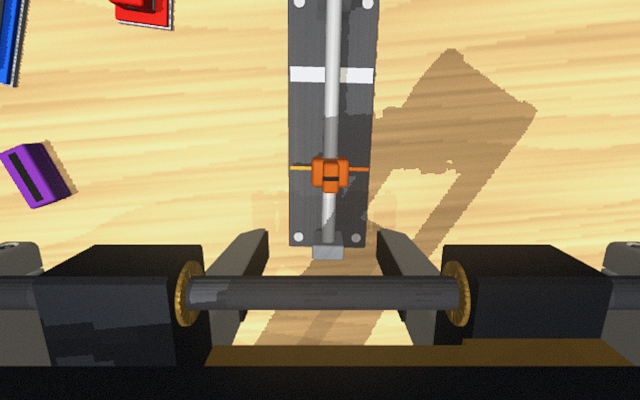

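Collar fin at (330,173) with pointer tips at (293,168)/(365,169); stripe at (331,75), both along the bar.

```bash
python3 -m inch '{"travel":[[0.0135,0.008,0.015],[0.0135,0.008,0.04],[0.0135,0.008,0.075],[0.0135,0.008,0.11],[0.0135,0.008,0.14],[0.0135,0.008,0.153],[0.0135,0.008,0.157],[0.0135,0.008,0.157],[0.0135,0.008,0.157]],"spin":[0,0,0,0,0,0,0,0,0]}' 0.35; python3 to.py .4648 -.2831 .088 -.082; python3 -m inch '{"travel":[[0,0,0],[0,0,0],[0,0,0],[0,0,0],[0,0,0],[0,0,0],[0,0,0],[0,0,0],[0,0,0]],"spin":[0,0,0,0,0,0,0,0,0]}' 1 15; python3 to.py .5690 -.2925 .088 -.085
```

```text
t: 33.08
tool_pos: [0.4656, -0.2841, 0.0911]
orientation: [3.138, -0.123, 0.003]
force: [-0.0, 0.0, 0.2]
opening: 0.0604
gripper_force: 0.0
t 33.08 at [ 0.4656 -0.2841  0.0911] yaw -0.079 q6 1.01 tilt 0.0021 -0.0015 -> travel [-0.0009 -0.001   0.0031] spin 0.003 dist 0.003
t: 33.83
tool_pos: [0.4642, -0.2832, 0.0891]
orientation: [-3.138, 0.125, 0.0]
force: [-0.3, 4.0, 3.7]
opening: 0.0161
gripper_force: 15.0
t 33.83 at [ 0.4642 -0.2832  0.0891] yaw -0.079 q6 1.01 tilt -0.0001 0.0009 -> travel [0.1052 0.0009 0.0011] spin 0.006 dist 0.105
```

```bash
python3 -m inch '{"travel":[[0.004,0,0],[0.014,0,0],[0.029,0.0002,0],[0.046,0.0003,0],[0.064,0.0004,0],[0.081,0.0005,0],[0.094,0.0006,0],[0.102,0.0007,0],[0.105,0.0007,0],[0.105,0.0007,0]],"spin":[0,0,0,0,0,0,0,0,0,0]}'; python3 -m inch '{"travel":[[0,0,0],[0,0,0],[0,0,0],[0,0,0]],"spin":[0,0,0,0]}'; python3 to.py .5690 -.2925 .088 -.085
```

```text
t: 34.67
tool_pos: [0.5695, -0.2936, 0.0892]
orientation: [3.138, -0.124, 0.002]
force: [1.8, -5.0, -0.8]
opening: 0.0158
gripper_force: 15.0
t: 35.0
tool_pos: [0.5686, -0.2935, 0.0892]
orientation: [3.138, -0.125, 0.002]
force: [1.5, -5.6, -1.4]
opening: 0.0162
gripper_force: 15.0
t 35.00 at [ 0.5686 -0.2935  0.0892] yaw -0.080 q6 1.09 tilt 0.0009 -0.0014 -> travel [ 0.0003 -0.0011  0.0012] spin 0.005 dist 0.002
```

```bash
python3 -m inch '{"travel":[[0,0,0],[0,0,0],[0,0,0],[0,0,0],[0,0,-0.02],[0,0,-0.05],[0,0,-0.09],[0,0,-0.125],[0,0,-0.155],[0,0,-0.155]],"spin":[0,0,0,0,0,0,0,0,0,0]}' 0.35; python3 -m inch '{"travel":[[-0.015,0,0],[-0.045,0,0],[-0.075,0,0],[-0.09,0,0],[-0.1,0,0],[-0.1,0,0],[-0.1,0,0]],"spin":[0,0,0,0,0,0,0]}'; python3 - <<'E'
from look import *
from to import *
optics.read_camera('wrist');im,d=save('wrist','w8');P=cloud('wrist',d)
cv2.imwrite('pics/w8c.png',cv2.resize(im[40:240,220:440,::-1],None,fx=3,fy=3)[:600])
h=cv2.cvtColor(im,cv2.COLOR_RGB2HSV);o=cv2.inRange(h,(4,130,60),(18,255,255))>0
near=np.hypot(P[...,0]-.569,P[...,1]+.293)<.07
def rr(m):
    Q=P[m][:,:2]*1000;print(len(Q),cv2.minAreaRect(Q.astype(np.float32)))
rr(o&near&(P[...,2]>.088)&(P[...,2]<.1))
rr((im.min(2)>150)&(h[...,1]<60)&(abs(P[...,2]-.012)<.006)&near)
save('top','t9')
E
```

```text
t: 35.83
tool_pos: [0.5717, -0.2942, 0.2532]
orientation: [3.133, -0.124, 0.017]
force: [0.8, -0.1, 1.0]
opening: 0.0605
gripper_force: 0.0
t: 36.42
tool_pos: [0.4695, -0.2848, 0.2443]
orientation: [3.139, -0.125, 0.001]
force: [-0.5, 0.6, 0.3]
opening: 0.0608
gripper_force: 0.0
263 ((568.3965454101562, -293.601806640625), (15.500578880310059, 29.32636260986328), 85.26055908203125)
442 ((568.5667114257812, -293.3751220703125), (94.89873504638672, 16.488296508789062), 84.49828338623047)
```

View pics/w8c.png

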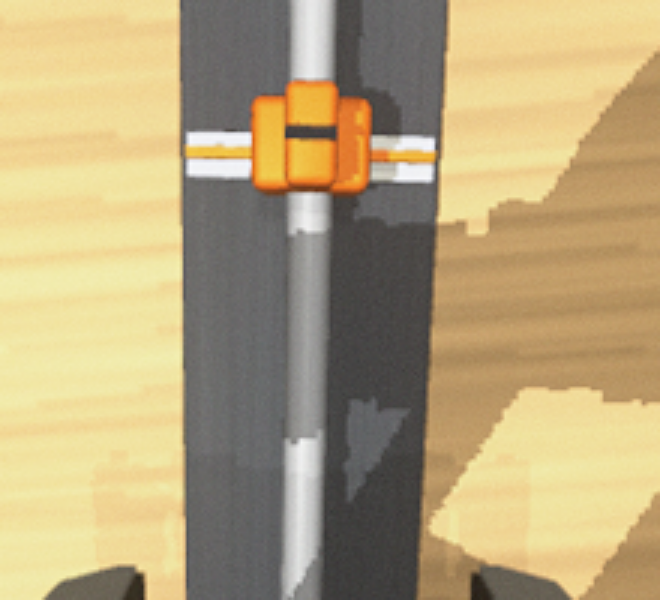

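View pics/t9.png

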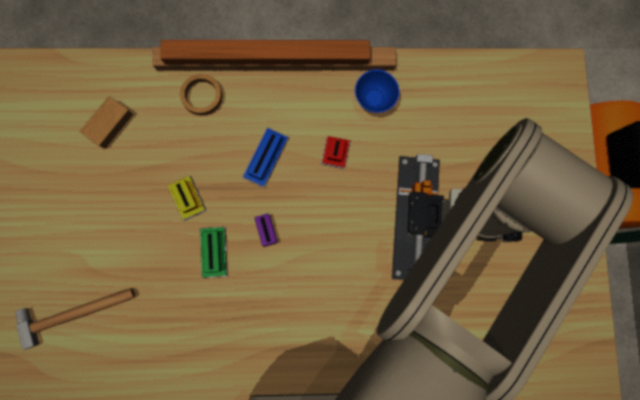

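The crop shows the pointer centred in the white stripe (row 153 of 130–180). The top view shows each block on the pad of its colour (blue 266,157; red 336,152; yellow 186,196; green 213,252).

```bash
python3 -m inch '{"travel":[[0,0,0],[0,0,0],[0,0,0],[0,0,0]],"spin":[0,0,0,0]}'; python3 -c "
from plant import close_job
print(close_job())"
```

```text
t: 36.9
tool_pos: [0.4694, -0.2847, 0.244]
orientation: [-3.139, 0.124, 0.0]
force: [-0.2, -0.1, -0.5]
opening: 0.0603
gripper_force: 0.0
the job is handed in; nothing more can be done
None
```

The job is handed in at 36.9 s: by the wrist camera all four blocks lie flat on their own pads within about 1 mm, the collar pointer is centred over the white stripe, and everything is released.

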